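# Wedge the ring nest into the gauging fixture and load the ring

### The arm

A 6-joint arm with a two-finger parallel gripper is mounted at the origin on a cart in front of the work surface, level with it; the furniture and walls round the work are solid. World frame = base frame: x ahead of the robot, y to its left, z up, the work surface at z = 0. Lengths are in m, angles in rad, forces in N, time in s.
With the tool pointing down it reaches from about 0.35 to 0.975 m from the base axis. Payload 4.9 kg.
Tool frame: the origin (TCP) lies at the very end of the fingers, on their centre line; the grasp point (between the pads) lies 19 mm behind it; z points along the fingers, x is the direction in which the jaws open and shut, and the axes are right-handed (so a half turn about z gives the same grasp; the last joint's range is limited). The gripper opens to 85 mm and grips with 20 to 120 N. Pads are 22 mm wide; open, the fingers measure 114 mm over their backs; the gripper's body (76 mm by 85 mm) begins 54 mm behind the grasp point. The pads swing forward as they close: fully open they stand 13 mm farther back than shut.
Start: joints at [1.088, 0.053, 1.613, -0, 1.476, -0.119], TCP at [0.222, 0.584, 0.231] pointing down, gripper open.
Joint ranges: [-3.01, 3.01], [-1.01, 2.22], [0.06, 2.58], [-1.02, 4.17], [0.09, 2.62], [-3.14, 3.14]. Speed limits (rad/s): [2.57, 2.57, 3.14, 3.14, 3.14, 3.14].

### API

Orientations are given as [roll, pitch, yaw] about the fixed x, y, z axes, in that order (R = Rz(yaw) Ry(pitch) Rx(roll)).
In Python, from workcell import * gives the robot as it stands.
- The arm moves only by the shell command python3 -m creep 'ROWS' [FORCE]. ROWS is JSON, a list of rows, each an object of numbers: "fingers": the finger opening in m, from 0 to 0.0854; "tx", "ty", "tz": the shift along the tool's x, y, z in m; "roll": the turn about the tool's z in rad. In form: [{"fingers": .., "tx": .., "ty": .., "tz": .., "roll": ..}, ...]. A call has 1 to 12 rows; each row shifts and turns the pose as measured when the row begins, along the tool's axes as they then stand; what a row does not reach is not made up. A row lasts 1/12 s, in which the tool goes at most 41.7 mm and 7.16 degrees, less where a joint would pass 70% of its speed; a pose out of reach is approached as far as the arm can. A call with a gripper value outside its range is refused whole. The fingers move at their own pace and stop on an object; FORCE is the grip in N (left out, the last holds). Time passes only in rows, so rows that do not move let the fingers close. It gives the time, the measured TCP pose, the force and the opening at its end, in the units of the state.
- state(): the state, without advancing time (a new reading comes with each control period).
- grab_frame(name): name is "scene" or "top" or "wrist"; returns the picture (480x640x3 uint8, red, green, blue); there is no depth.
- calibration(name): a dict with "intrinsics" (3x3 intrinsics, pixels), "world_to_cam" (4x4, takes a point from world to camera coordinates); the wrist camera has in their place "hand_eye" (4x4, takes a point from camera to tool coordinates, whose origin is the TCP and whose axes are the tool frame's). Camera axes: x right, y down, z forward; pixel columns grow to the right and rows downward; lengths in m; the calibration is good to about 2 mm. The wrist camera is an equidistant fisheye: a pixel r from the principal point sees the ray r / f radians off the axis. A picture is of the moment at which its call begins: read the wrist's pose just before it. calibration takes no time and is no camera call.
- finish_job(): hands the job in, once; it reports no verdict.
The state is a dict: "t": time; "joint_positions": joint angles; "dq": joint speeds; "joint_torque": joint torques, N m; "position": TCP position; "tcp_rot": TCP orientation; "ft_force": force on the tool from outside, world axes, zero at the start; "ft_torque": the same for the moment, N m; "finger_gap": finger opening in m.
Only numpy, scipy, OpenCV 4.12 (cv2) and the standard library are available. Lean on these libraries where they do the work, as an engineer would, in place of code of your own. Each camera call takes 0.05 s, during which the arm holds its last target. There are 200 camera calls.

### The job

Set up the green gauging fixture for the brass ring. Pick up the aluminium nest block and slide its dovetail, narrow end first (red end plate towards you), into the open mouth of the tapered way, then push it along until it wedges tight: a firm hand push of about 15 N once it stops sliding freely, never rammed with more than 25 N, so that it stays wedged when you let go. Then set the brass ring flat over the round spigot on top of the nest, and leave the other things on the bench where they are.

Things in the scene. Friction and masses are not known exactly. Their poses are not given: they have to be found in the camera images.
- fixture: green cast gauging fixture fixed to the bench, 284 x 106 mm plus lugs. Origin on the bench under the middle of its tapered way; x along the way, inwards from the open mouth, which faces the robot; z up. Ground way floor 66 mm wide, 20 mm above the bench, x = -119 to 69 mm. Dial gauge on the centre line from x = 75 mm on, 72 mm high
- apron (a point): point on the way floor in front of the mouth, at fixture x = -84 mm, 20 mm above the bench; axes as the fixture's. From x = -119 to -45 mm the floor is open at both sides (apron): the nest can stand here, in line, before it is slid in
- mouth (a point): middle of the way's mouth, on its floor (fixture x = -45 mm, 20 mm above the bench). From here to x = 58 mm run two rails 10 mm high, outer edges at y = -42 and 46 mm; flanks undercut by 30 degrees from vertical, each side closing in 1 in 12. Width at the floor 48.5 mm here, 31.3 mm at the far end; at the rail tops 11.5 mm less
- way_mid (a point): on the way floor at fixture x = 0. The left (+y) side is a brass gib strip on stiff springs, set differently each time (3 mm either way), so the nest starts to bind with its origin anywhere from 18 mm before to 18 mm past this point: feel for it. Then the push rises by about 15 N per mm; 15 N wedges it well, under 8 N is too loose, over 25 N overstrains it
- nest: loose slide, 0.35 kg. Origin under its middle; x to its narrow leading end; z up. Steel dovetail 60 mm long, 12 mm high, 30 degree flanks, 46 mm wide below at the rear, 36 mm at the front. On it an aluminium block 54 mm long, 42 mm wide (y), 12 to 36 mm above the underside: grip its long sides. In the way the underside is on the floor, 2 mm between block and rails
- push_face (a point): centre of the outer face of the red plate (42 wide x 23 mm high) on the nest's rear end: nest x = -31 mm, 24 mm above its underside (44 mm above the bench when in the way). Pushed here along x, hands off its sides, it finds its own line; held stiffly in a gripper it may bind on one rail before it is tight
- spigot_top (a point): centre of the top of the round steel spigot on the nest's block: 27 mm in diameter, 7 mm high, chamfered; its top is 43 mm above the nest's underside and 7 mm above the block's flat top, on which the ring shall lie
- brass_ring: brass ring to be gauged, flat on the bench: 41 mm outside, about 31 mm clear bore, 10 mm high, 45 g. Origin at the centre of its underside. Grip it across the outside. Once over the spigot its origin is on the spigot's axis, 7 mm below its top
- oil_bottle: bystander: small yellow oil bottle with red tip, 36 mm across, 92 mm high; origin under its middle
- loupe: bystander: black eye loupe, 31 mm across and high; origin under its middle
- gauge_block_0: bystander: steel gauge block 30 x 15 x 18 mm; origin under its middle
- gauge_block_1: bystander: steel gauge block 30 x 12 x 12 mm; origin under its middle
- tweezers: bystander: steel tweezers 125 mm long lying along their y axis near the front edge; origin under their middle
- dust_brush: bystander: wooden-handled brush 129 mm long lying along its y axis near the front edge; origin under its middle

How it is judged:
On the way:
1. the nest is wedged tight between the rails and let go (x of nest in the frame of fixture between -0.024 and 0.028 m and z of nest in the frame of fixture below 0.022 m and angle between the x axis of nest and the x axis of fixture, either way round below 0.03 rad and contact force between nest and fixture above 16 N and contact force between nest and the fingers below 0.2 N), for 0.2 s.
At the end, for the whole second after the job is handed in: nest between the rails, in line with the way (0.03 rad), still wedged: it and the fixture press on one another with over 16 N in all (weight alone 3 to 5 N); ring flat and at rest over the spigot, within 4.5 mm of its axis, its underside at least 5 mm below the spigot's top (x of nest in the frame of fixture between -0.024 and 0.028 m and z of nest in the frame of fixture below 0.022 m and angle between the x axis of nest and the x axis of fixture, either way round below 0.03 rad and contact force between nest and fixture above 16 N and horizontal distance between brass_ring and spigot_top below 0.0045 m and z of brass_ring in the frame of spigot_top below -0.005 m and angle between brass_ring's own z axis and vertical below 0.06 rad and linear speed of brass_ring below 0.01 m/s); the robot touches nothing.
It fails at once if the nest is rammed or jammed: it presses on the fixture with over 62 N in all (a push of over 25 N on the wedged nest) (contact force between nest and fixture above 62 N).
It fails at once if one of the bystanders (oil bottle, loupe, gauge blocks, tweezers, brush) is shifted by more than 15 mm (distance of any of oil_bottle, loupe, gauge_block_0, gauge_block_1, tweezers, dust_brush from where it was at the start of the episode above 0.015 m).
It also fails if it takes over 69 s, if anything falls off the work surface, if the arm or the gripper's body presses on something with over 40 N, if the wrist force passes 120 N, or if a joint passes its speed limit or range.

## Working session

There is one attempt and no reset: what is moved stays moved. The work goes in short steps, Python scripts to look and compute and a shell command to move; the robot and the scene stay as the last step left them, time stands still between calls to the robot, and variables do not carry over. Pictures are saved under pics/ and viewed, about 8 in all and at most 12, crops included, and the job is handed in when it is done.

```bash
ls; mkdir -p pics
python3 - <<'E'
from workcell import *
import cv2
print(state())
for n in("top","scene"):
    im=grab_frame(n); cv2.imwrite(f"pics/{n}0.png",im[:,:,::-1]); c=calibration(n); print(n,c)
print(calibration("wrist"))
E
```

```text
pics
{'t': 0.0, 'joint_positions': array([ 1.08798899e+00,  5.33689974e-02,  1.61430953e+00,  1.00692424e-05,
        1.47595875e+00, -1.18985259e-01]), 'dq': array([ 0.00034462,  0.00099032, -0.00037357,  0.00042194,  0.00044765,
        0.00048546]), 'joint_torque': array([ 4.52939057e-04, -3.93703830e+01, -3.70167160e+01, -7.23154767e-05,
        7.23327161e-03,  5.11179792e-06]), 'position': array([0.22210483, 0.58354286, 0.2300462 ]), 'tcp_rot': array([-3.14134000e+00,  2.02898048e-03,  1.20697355e+00]), 'ft_force': array([-0.64415852,  0.75944943, -0.69104882]), 'ft_torque': array([ 0.03523085, -0.0192085 ,  0.00849194]), 'finger_gap': 0.08554310174574686}
top {'intrinsics': array([[557.08154281,   0.        , 323.0844319 ],
       [  0.        , 557.08154281, 229.23163085],
       [  0.        ,   0.        ,   1.        ]]), 'world_to_cam': array([[ 0.00964912, -0.99992468,  0.0075854 ,  0.15874403],
       [-0.99384385, -0.01042716, -0.11029809,  0.53772155],
       [ 0.11036888, -0.00647442, -0.99386961,  1.08091479],
       [ 0.        ,  0.        ,  0.        ,  1.      
[... 268 characters left out ...]
-0.31583191,  0.4120124 , -0.85469058,  0.14586741],
       [ 0.5312962 , -0.66953394, -0.51908444,  0.96693425],
       [ 0.        ,  0.        ,  0.        ,  1.        ]])}
{'intrinsics': array([[371.64829954,   0.        , 321.76002421],
       [  0.        , 371.64829954, 240.22647932],
       [  0.        ,   0.        ,   1.        ]]), 'hand_eye': array([[ 9.99999666e-01,  3.19051266e-04,  7.52731009e-04,
         9.57253319e-04],
       [-5.28797980e-04,  9.54599862e-01,  2.97890623e-01,
        -7.59755811e-02],
       [-6.23514537e-04, -2.97890921e-01,  9.54599712e-01,
        -1.43049944e-01],
       [ 0.00000000e+00,  0.00000000e+00,  0.00000000e+00,
         1.00000000e+00]])}
```

View pics/top0.png

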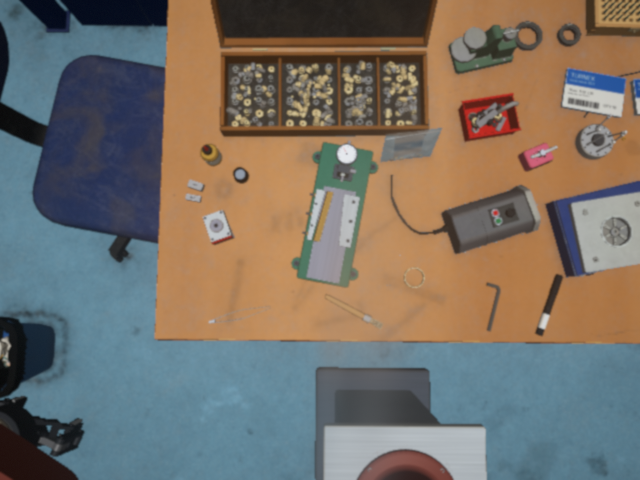

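View pics/scene0.png

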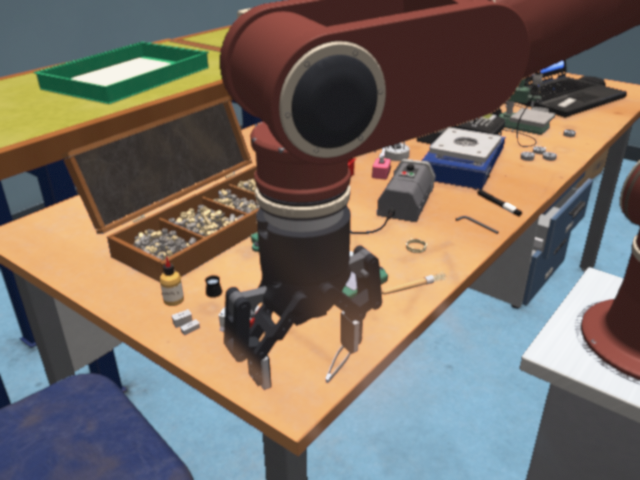

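Top view: the nest is near (217,226) with its red plate at the lower edge, and the ring near (415,278). The fixture runs from about (325,285) to (346,145), with the gauge at the far end. I'll enlarge this area to get exact corners.

```bash
cat > h.py <<'E'
from workcell import *
import numpy as np, cv2
from scipy.spatial.transform import Rotation as R
def ray2z(name,uv,z,st=None):
    c=calibration(name);K=c["intrinsics"];uv=np.asarray(uv,float)
    if name=="wrist":
        d=(uv-K[:2,2])/K[0,0];th=np.hypot(*d);ray=np.r_[d/th*np.sin(th),np.cos(th)] if th>0 else np.r_[0,0,1.]
        T=np.eye(4);T[:3,:3]=R.from_euler("xyz",st["tcp_rot"]).as_matrix();T[:3,3]=st["position"];T=T@c["hand_eye"]
    else:
        ray=np.linalg.inv(K)@np.r_[uv,1];T=np.linalg.inv(c["world_to_cam"])
    r=T[:3,:3]@ray;o=T[:3,3];return o+r*(z-o[2])/r[2]
def proj(name,p,st=None):
    c=calibration(name);K=c["intrinsics"]
    if name=="wrist":
        T=np.eye(4);T[:3,:3]=R.from_euler("xyz",st["tcp_rot"]).as_matrix();T[:3,3]=st["position"];M=np.linalg.inv(T@c["hand_eye"])
        q=M[:3,:3]@p+M[:3,3];r=np.hypot(q[0],q[1]);th=np.arctan2(r,q[2]);return K[:2,2]+K[0,0]*th*q[:2]/r
    M=c["world_to_cam"];q=K@(M[:3,:3]@p+M[:3,3]);return q[:2]/q[2]
E
python3 - <<'E'
import cv2
im=cv2.imread("pics/top0.png")[135:300,185:440]
cv2.imwrite("pics/crop1.png",cv2.resize(im,None,fx=3,fy=3,interpolation=cv2.INTER_CUBIC))
from h import *
for n,uv,z in(("nest",(217,226),.04),("ring",(415,278),.01),("fixfront",(325,285),.02),("gauge",(346,150),.07)):print(n,ray2z("top",uv,z))
E
```

```text
nest [0.5391057  0.37341466 0.04      ]
ring [ 0.44152849 -0.02169043  0.01      ]
fixfront [0.42565766 0.1592085  0.02      ]
gauge [0.68748871 0.1212272  0.07      ]
```

View pics/crop1.png

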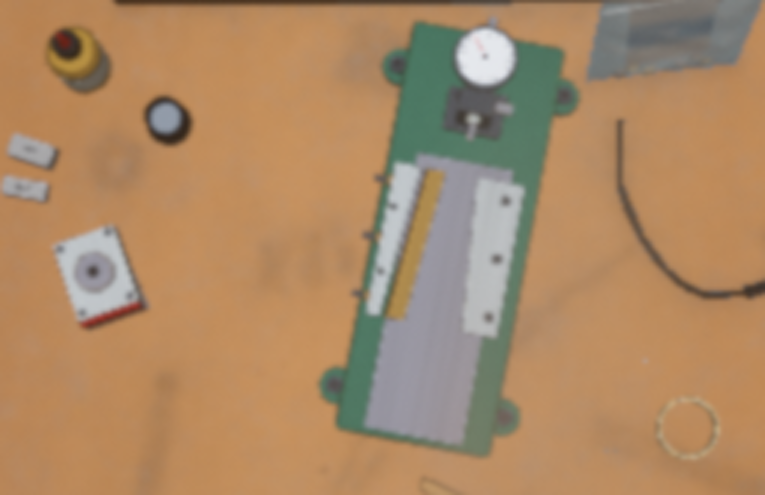

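Run:
```python
from h import *
f=lambda u,v,z:ray2z("top",(u/3+185-1/3,v/3+135-1/3),z)
def fit(L,P):  # 2D rigid
    L=np.array(L,float);P=np.array(P)[:,:2];a=L-L.mean(0);b=P-P.mean(0)
    th=np.arctan2((a[:,0]*b[:,1]-a[:,1]*b[:,0]).sum(),(a*b).sum());c,s=np.cos(th),np.sin(th);M=np.array([[c,-s],[s,c]])
    t=P.mean(0)-M@L.mean(0);return th,t,((M@L.T).T+t-P)*1e3
th,t,r=fit([(-.119,.033),(-.119,-.033),(.069,.033),(.069,-.033),(.058,-.042),(-.045,-.042),(.058,.046),(-.045,.046)],
 [f(364,427,.02),f(466,445,.02),f(418,154,.02),f(512,170,.02),f(524,186,.03),f(497,337,.03),f(398,162,.03),f(367,313,.03)])
print("fix",th,t,r.round(1).tolist())
M=np.array([[np.cos(th),-np.sin(th)],[np.sin(th),np.cos(th)]])
print("apron",M@[-.084,0]+t,"mouth",M@[-.045,0]+t)
C=[f(53,247,.036),f(112,227,.036),f(141,304,.036),f(82,321,.036)]
tn,p,r=fit([(.027,.021),(.027,-.021),(-.027,-.021),(-.027,.021)],C);print("nest",tn,p,r.round(1).tolist(),"spigot",f(95,271,.043))
print("ring",f(688,428,.008))
for n,u,v,z in(("bottle",75,50,.09),("loupe",167,120,.031),("g0",33,150,.018),("g1",25,188,.012)):print(n,f(u,v,z))
```

```text
fix -0.17338278159778256 [0.55254008 0.14284963] [[-0.1, -1.3], [-0.3, 1.5], [0.9, 0.4], [-0.2, -1.1], [-0.0, -0.6], [-0.1, -0.5], [-0.2, 1.7], [0.0, 0.0]]
apron [0.46979951 0.15734093] mouth [0.50821477 0.15061283]
nest 0.36494199232912183 [0.53913311 0.37415011] [[-0.4, -0.3], [0.9, -1.0], [1.4, 0.3], [-1.9, 1.1]] spigot [0.54072638 0.37422931 0.043     ]
ring [ 0.44289658 -0.02002935  0.008     ]
bottle [0.67670885 0.38254218 0.09      ]
loupe [0.64442521 0.33145535 0.031     ]
g0 [0.62551628 0.42325095 0.018     ]
g1 [0.60046573 0.42910807 0.012     ]
```

```bash
python3 -m creep '[{"roll":-0.1215},{"roll":-0.1215},{"roll":-0.1215},{"roll":-0.1215},{"roll":-0.1215},{"roll":-0.1215}]' && python3 -m creep '[{"tx":-0.031,"ty":0.022},{"tx":-0.031,"ty":0.022},{"tx":-0.031,"ty":0.022},{"tx":-0.031,"ty":0.022},{"tx":-0.031,"ty":0.022},{"tx":-0.031,"ty":0.022},{"tx":-0.031,"ty":0.022},{"tx":-0.031,"ty":0.022},{"tx":-0.031,"ty":0.022},{"tx":-0.031,"ty":0.022},{},{}]'
cat >> h.py <<'E'
def go(x,y,z,yaw):
    "remaining move in tool axes, roll done first"
    s=state();M=R.from_euler("xyz",[np.pi,0,yaw]).as_matrix()
    now=R.from_euler("xyz",s["tcp_rot"]);d=(R.from_matrix(M).inv()*now).inv().as_rotvec()
    print("t",round(s["t"],2),"pos",s["position"].round(4),"rot",s["tcp_rot"].round(3),"F",s["ft_force"].round(1),"gap",round(s["finger_gap"],4))
    D=np.array([x,y,z])-s["position"];print("roll",d[2].round(4),"shift tool (after roll)",(M.T@D).round(4),"(now)",now.inv().apply(D).round(4))
E
python3 - <<'E'
from h import *
s=state();im=grab_frame("wrist");cv2.imwrite("pics/w1.png",im[:,:,::-1]);np.save("s1.npy",s,allow_pickle=True)
go(.540,.374,.009,1.936)
print(proj("wrist",np.array([.540,.374,.043]),s))
E
```

```text
t 0.15 pos [0.2222 0.5837 0.2303] rot [-3.141e+00  2.000e-03  1.207e+00] F [-0.7  0.2 -0.8] gap 0.0851
roll -0.729 shift tool (after roll) [-0.3093  0.222   0.2213] (now) [-0.0825  0.3716  0.2214]
[262.32217084 473.5245671 ]validation failed for argument at $[0]...
```

View pics/w1.png

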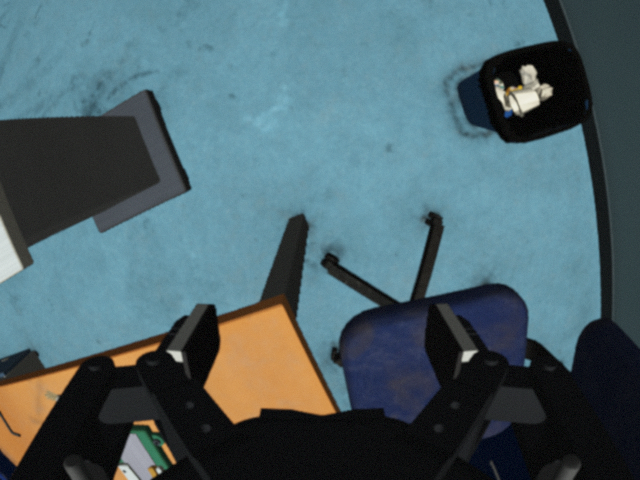

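The call was refused because every row probably needs all five keys, so the arm hasn't moved. The wrist picture shows only the floor and the bench corner from the start pose.

```bash
python3 -m creep '[{"fingers":0.085,"tx":0,"ty":0,"tz":0,"roll":-0.1215},{"fingers":0.085,"tx":0,"ty":0,"tz":0,"roll":-0.1215},{"fingers":0.085,"tx":0,"ty":0,"tz":0,"roll":-0.1215},{"fingers":0.085,"tx":0,"ty":0,"tz":0,"roll":-0.1215},{"fingers":0.085,"tx":0,"ty":0,"tz":0,"roll":-0.1215},{"fingers":0.085,"tx":0,"ty":0,"tz":0,"roll":-0.1215}]' && python3 -m creep '[{"fingers":0.085,"tx":-0.031,"ty":0.022,"tz":0,"roll":0},{"fingers":0.085,"tx":-0.031,"ty":0.022,"tz":0,"roll":0},{"fingers":0.085,"tx":-0.031,"ty":0.022,"tz":0,"roll":0},{"fingers":0.085,"tx":-0.031,"ty":0.022,"tz":0,"roll":0},{"fingers":0.085,"tx":-0.031,"ty":0.022,"tz":0,"roll":0},{"fingers":0.085,"tx":-0.031,"ty":0.022,"tz":0,"roll":0},{"fingers":0.085,"tx":-0.031,"ty":0.022,"tz":0,"roll":0},{"fingers":0.085,"tx":-0.031,"ty":0.022,"tz":0,"roll":0},{"fingers":0.085,"tx":-0.031,"ty":0.022,"tz":0,"roll":0},{"fingers":0.085,"tx":-0.031,"ty":0.022,"tz":0,"roll":0}]'
python3 -c "
from h import *
go(.540,.374,.009,1.936)"
```

```text
t: 0.65
position: [0.2214, 0.5822, 0.2269]
tcp_rot: [-3.136, 0.005, 1.958]
ft_force: [-0.1, -0.4, 0.2]
finger_gap: 0.0847
t: 1.48
position: [0.5487, 0.3757, 0.2216]
tcp_rot: [-3.129, 0.004, 1.978]
ft_force: [0.3, 0.3, 0.3]
finger_gap: 0.0852
t 1.48 pos [0.5487 0.3757 0.2216] rot [-3.129  0.004  1.978] F [0.3 0.3 0.3] gap 0.0852
roll 0.0421 shift tool (after roll) [ 0.0015 -0.0088  0.2126] (now) [ 0.0026 -0.0061  0.2127]
```

```bash
python3 -m creep '[{"fingers":0.085,"tx":0.001,"ty":-0.004,"tz":0.03,"roll":0.042},{"fingers":0.085,"tx":0.001,"ty":-0.004,"tz":0.03,"roll":0},{"fingers":0.085,"tx":0,"ty":0,"tz":0.03,"roll":0},{"fingers":0.085,"tx":0,"ty":0,"tz":0.01,"roll":0},{"fingers":0.085,"tx":0,"ty":0,"tz":0,"roll":0}]'
python3 - <<'E'
from h import *
s=state();im=grab_frame("wrist");cv2.imwrite("pics/w2.png",im[:,:,::-1]);np.save("s2.npy",s,allow_pickle=True)
go(.540,.374,.009,1.936)
print(proj("wrist",np.array([.540,.374,.043]),s))
E
```

```text
t: 1.9
position: [0.5494, 0.3666, 0.1195]
tcp_rot: [-3.135, 0.006, 1.921]
ft_force: [0.5, 0.1, 1.0]
finger_gap: 0.0849
t 1.95 pos [0.5493 0.3667 0.12  ] rot [-3.135  0.006  1.921] F [-0.7 -0.6  0.1] gap 0.0852
roll -0.0147 shift tool (after roll) [ 0.0101 -0.0061  0.111 ] (now) [ 0.0107 -0.0055  0.111 ]
[337.61580701 241.81467625]
```

View pics/w2.png

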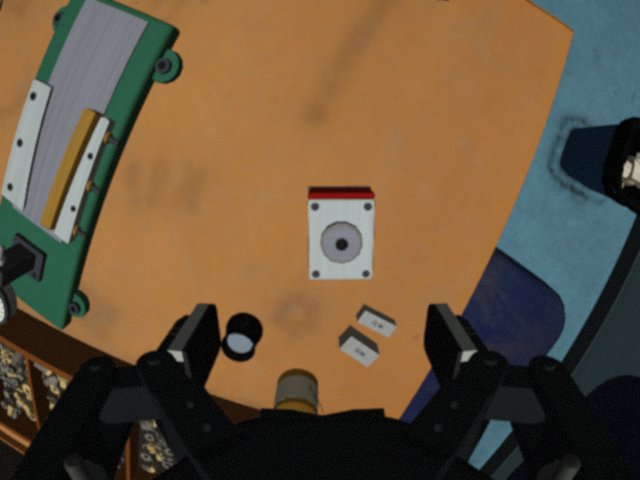

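The wrist picture shows the spigot centre at (341.5,243) and the block squared up, with corners at (308,198), (374,198), (372,279) and (309,279).

Run:
```python
from h import *
s=np.load("s2.npy",allow_pickle=True).item()
p=ray2z("wrist",(341.5,243),.043,s);print(p)
C=[ray2z("wrist",c,.036,s)[:2] for c in((308,198.5),(374,198.5),(372.5,279),(309,279))]
print(np.mean(C,0),[np.linalg.norm(C[i]-C[(i+1)%4]).round(4) for i in range(4)])
print("yaw", [np.arctan2(*(b-a)[::-1]) for a,b in((C[0],C[3]),(C[1],C[2]))], np.arctan2(*(C[0]-C[1])[::-1])-np.pi/2)
q=p[:2];go(q[0],q[1],.009,1.936)
```

```text
[0.53988664 0.37653928 0.043     ]
[0.54008765 0.37666258] [np.float64(0.0411), np.float64(0.0542), np.float64(0.0422), np.float64(0.0539)]
yaw [np.float64(0.35237709656965754), np.float64(0.37322890084242427)] -2.7857215250426117
t 1.95 pos [0.5493 0.3667 0.12  ] rot [-3.135  0.006  1.921] F [-0.7 -0.6  0.1] gap 0.0852
roll -0.0147 shift tool (after roll) [ 0.0125 -0.0053  0.111 ] (now) [ 0.0131 -0.0047  0.111 ]
```

```bash
python3 -m creep '[{"fingers":0.085,"tx":0.006,"ty":-0.003,"tz":0.02,"roll":0},{"fingers":0.085,"tx":0.006,"ty":-0.002,"tz":0.02,"roll":0},{"fingers":0.085,"tx":0,"ty":0,"tz":0.02,"roll":0},{"fingers":0.085,"tx":0,"ty":0,"tz":0,"roll":0},{"fingers":0.085,"tx":0,"ty":0,"tz":0,"roll":0}]'
python3 -c "
from h import *
go(.540,.376,.009,1.936)"
```

```text
t: 2.37
position: [0.5451, 0.381, 0.0697]
tcp_rot: [3.133, 0.004, 1.924]
ft_force: [0.2, 0.5, 0.8]
finger_gap: 0.0848
t 2.37 pos [0.5451 0.381  0.0697] rot [3.133 0.004 1.924] F [0.2 0.5 0.8] gap 0.0848
roll -0.0122 shift tool (after roll) [-0.0028 -0.0065  0.0607] (now) [-0.0027 -0.007   0.0607]
```

```bash
python3 -m creep '[{"fingers":0.085,"tx":-0.003,"ty":-0.007,"tz":0.015,"roll":-0.012},{"fingers":0.085,"tx":0,"ty":0,"tz":0.015,"roll":0},{"fingers":0.085,"tx":0,"ty":0,"tz":0.01,"roll":0},{"fingers":0.085,"tx":0,"ty":0,"tz":0,"roll":0}]'
python3 -c "
from h import *
go(.540,.376,.009,1.936)"
```

```text
t: 2.7
position: [0.5452, 0.3795, 0.0379]
tcp_rot: [3.118, 0.002, 1.937]
ft_force: [-0.7, -0.7, -0.2]
finger_gap: 0.0851
t 2.7 pos [0.5452 0.3795 0.0379] rot [3.118e+00 2.000e-03 1.937e+00] F [-0.7 -0.7 -0.2] gap 0.0851
roll 0.001 shift tool (after roll) [-0.0014 -0.0061  0.0289] (now) [-0.0013 -0.0068  0.0288]
```

```bash
python3 -m creep '[{"fingers":0.085,"tx":-0.001,"ty":-0.009,"tz":0.0,"roll":0},{"fingers":0.085,"tx":0,"ty":0,"tz":0.0,"roll":0}]'; python3 -m creep '[{"fingers":0.085,"tx":0,"ty":0,"tz":0.029,"roll":0},{"fingers":0.085,"tx":0,"ty":0,"tz":0.0,"roll":0}]'
python3 -c "
from h import *
go(.540,.376,.009,1.936)"
```

```text
t: 2.87
position: [0.5377, 0.3756, 0.0388]
tcp_rot: [3.117, 0.002, 1.937]
ft_force: [0.1, 0.3, -0.9]
finger_gap: 0.085
t: 3.03
position: [0.5396, 0.3766, 0.0122]
tcp_rot: [3.113, 0.001, 1.936]
ft_force: [-2.5, -1.1, -2.5]
finger_gap: 0.0851
t 3.03 pos [0.5396 0.3766 0.0122] rot [3.113e+00 1.000e-03 1.936e+00] F [-2.5 -1.1 -2.5] gap 0.0851
roll 0.0005 shift tool (after roll) [-0.0007  0.0001  0.0032] (now) [-0.0007  0.      0.0032]
```

```bash
python3 -m creep '[{"fingers":0.036,"tx":0,"ty":0,"tz":0.002,"roll":0},{"fingers":0.036,"tx":0,"ty":0,"tz":0,"roll":0},{"fingers":0.036,"tx":0,"ty":0,"tz":0,"roll":0},{"fingers":0.036,"tx":0,"ty":0,"tz":0,"roll":0},{"fingers":0.036,"tx":0,"ty":0,"tz":0,"roll":0},{"fingers":0.036,"tx":0,"ty":0,"tz":0,"roll":0},{"fingers":0.036,"tx":0,"ty":0,"tz":0,"roll":0},{"fingers":0.036,"tx":0,"ty":0,"tz":0,"roll":0}]' 45; python3 -c "
from h import *
go(.4695,.1575,.15,1.397)"
```

```text
t: 3.7
position: [0.5408, 0.3773, 0.0145]
tcp_rot: [3.11, 0.001, 1.936]
ft_force: [-0.3, 1.1, -4.0]
finger_gap: 0.0409
t 3.7 pos [0.5408 0.3773 0.0145] rot [3.110e+00 1.000e-03 1.936e+00] F [-0.3  1.1 -4. ] gap 0.0409
roll 0.5394 shift tool (after roll) [-0.2288 -0.0322 -0.1355] (now) [-0.1799 -0.1408 -0.14  ]
```

```bash
python3 -m creep '[{"fingers":0.036,"tx":0,"ty":0,"tz":-0.03,"roll":0},{"fingers":0.036,"tx":0,"ty":0,"tz":-0.03,"roll":0},{"fingers":0.036,"tx":0,"ty":0,"tz":-0.03,"roll":0},{"fingers":0.036,"tx":0,"ty":0,"tz":0,"roll":0.09},{"fingers":0.036,"tx":0,"ty":0,"tz":0,"roll":0.09},{"fingers":0.036,"tx":0,"ty":0,"tz":0,"roll":0.09},{"fingers":0.036,"tx":0,"ty":0,"tz":0,"roll":0.09},{"fingers":0.036,"tx":0,"ty":0,"tz":0,"roll":0.09},{"fingers":0.036,"tx":0,"ty":0,"tz":0,"roll":0.08},{"fingers":0.036,"tx":0,"ty":0,"tz":0,"roll":0}]'; python3 -c "
from h import *
go(.4695,.1575,.12,1.397)"
```

```text
t: 4.53
position: [0.5331, 0.3738, 0.1016]
tcp_rot: [3.124, -0.008, 1.381]
ft_force: [0.8, 0.0, -3.9]
finger_gap: 0.0411
t 4.53 pos [0.5331 0.3738 0.1016] rot [ 3.124 -0.008  1.381] F [ 0.8  0.  -3.9] gap 0.0411
roll -0.0162 shift tool (after roll) [-0.224  -0.0252 -0.0184] (now) [-0.2243 -0.0213 -0.0205]
```

```bash
python3 -m creep '[{"fingers":0.036,"tx":-0.032,"ty":-0.003,"tz":-0.004,"roll":-0.016},{"fingers":0.036,"tx":-0.032,"ty":-0.004,"tz":-0.004,"roll":0},{"fingers":0.036,"tx":-0.032,"ty":-0.004,"tz":-0.004,"roll":0},{"fingers":0.036,"tx":-0.032,"ty":-0.004,"tz":0,"roll":0},{"fingers":0.036,"tx":-0.032,"ty":-0.003,"tz":0,"roll":0},{"fingers":0.036,"tx":-0.032,"ty":-0.003,"tz":0,"roll":0},{"fingers":0.036,"tx":-0.03,"ty":-0.003,"tz":0,"roll":0},{"fingers":0.036,"tx":0,"ty":0,"tz":0,"roll":0},{"fingers":0.036,"tx":0,"ty":0,"tz":0,"roll":0}]'; python3 -c "
from h import *
go(.4695,.1575,.035,1.397)
s=state();im=grab_frame('wrist');cv2.imwrite('pics/w3.png',im[:,:,::-1]);np.save('s3.npy',s,allow_pickle=True)
print(proj('wrist',np.array([.4698,.1573,.02]),s))"
```

```text
t: 5.28
position: [0.4659, 0.1506, 0.1069]
tcp_rot: [3.129, -0.004, 1.422]
ft_force: [0.5, 0.5, -3.4]
finger_gap: 0.0413
t 5.28 pos [0.4659 0.1506 0.1069] rot [ 3.129 -0.004  1.422] F [ 0.5  0.5 -3.4] gap 0.0413
roll 0.0246 shift tool (after roll) [0.0075 0.0023 0.0719] (now) [0.0071 0.0016 0.0719]
[330.59205369 248.57785226]
```

View pics/w3.png

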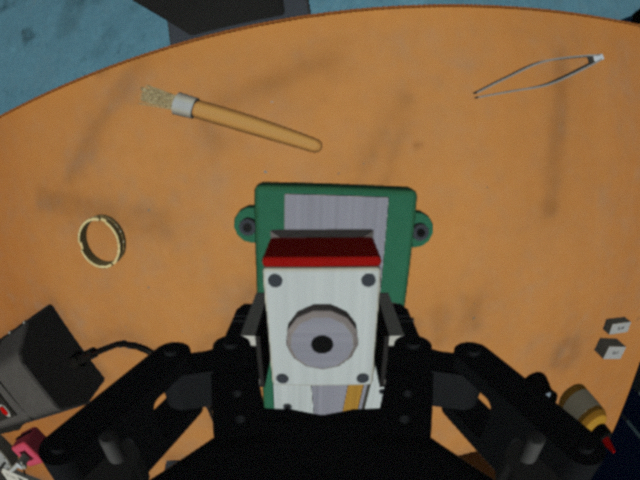

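The wrist picture shows the nest held square in the jaws over the apron. The way-floor front corners are at (285,193) and (388,197), and the ring centre is near (102,241).

Run:
```python
from h import *
s=np.load("s3.npy",allow_pickle=True).item()
a,b=ray2z("wrist",(285,193.5),.02,s),ray2z("wrist",(388,197),.02,s)
print(a,b,np.linalg.norm(a-b),"yaw",np.arctan2(b[0]-a[0],-(b[1]-a[1])), np.arctan2(*(b-a)[:2][::-1])-np.pi/2)
th=-.1734;M=np.array([[np.cos(th),-np.sin(th)],[np.sin(th),np.cos(th)]]);t=np.array([.5525,.1428])
print("top-fit",M@[-.119,.033]+t,M@[-.119,-.033]+t)
print("ring",ray2z("wrist",(102,241),.005,s), "nest spig",(np.array(ray2z("wrist",(322,336),.107+.02,s))))
```

```text
[0.429323   0.13421133 0.02      ] [0.44103718 0.19824574 0.02      ] 0.06509706019491232 yaw 2.9606575186629387 -0.1809351349268542
top-fit [0.44097811 0.19583648] [0.42959097 0.13082622]
ring [ 0.44302564 -0.01818554  0.005     ] nest spig [0.46716895 0.1514183  0.127     ]
```

```bash
python3 -m creep '[{"fingers":0.036,"tx":0.009,"ty":0.002,"tz":0,"roll":0.026},{"fingers":0.036,"tx":0,"ty":0,"tz":0.02,"roll":0},{"fingers":0.036,"tx":0,"ty":0,"tz":0.02,"roll":0},{"fingers":0.036,"tx":0,"ty":0,"tz":0,"roll":0}]'; python3 -c "
from h import *
go(.469,.159,.035,1.395)"
```

```text
t: 5.67
position: [0.4721, 0.1624, 0.0677]
tcp_rot: [3.125, -0.006, 1.402]
ft_force: [-0.4, -0.7, -5.6]
finger_gap: 0.041
t 5.67 pos [0.4721 0.1624 0.0677] rot [ 3.125 -0.006  1.402] F [-0.4 -0.7 -5.6] gap 0.041
roll 0.0065 shift tool (after roll) [-0.0039 -0.0024  0.0327] (now) [-0.0041 -0.003   0.0327]
```

```bash
python3 -m creep '[{"fingers":0.036,"tx":-0.004,"ty":-0.004,"tz":0.01,"roll":0.0065},{"fingers":0.036,"tx":0,"ty":0,"tz":0.01,"roll":0},{"fingers":0.036,"tx":0,"ty":0,"tz":0,"roll":0}]'; python3 -c "
from h import *
go(.469,.159,.035,1.395)"
```

```text
t: 5.92
position: [0.4681, 0.1608, 0.0471]
tcp_rot: [3.125, -0.007, 1.399]
ft_force: [-0.5, 0.1, -4.6]
finger_gap: 0.0409
t 5.92 pos [0.4681 0.1608 0.0471] rot [ 3.125 -0.007  1.399] F [-0.5  0.1 -4.6] gap 0.0409
roll 0.0038 shift tool (after roll) [-0.0016  0.0012  0.0121] (now) [-0.0017  0.001   0.0121]
```

```bash
python3 -m creep '[{"fingers":0.036,"tx":-0.0015,"ty":0,"tz":0.006,"roll":0.004},{"fingers":0.036,"tx":0,"ty":0,"tz":0.004,"roll":0},{"fingers":0.036,"tx":0,"ty":0,"tz":0,"roll":0}]'; python3 -c "
from h import *
go(.469,.159,.035,1.395)"
```

```text
t: 6.17
position: [0.4686, 0.1596, 0.0369]
tcp_rot: [3.124, -0.007, 1.395]
ft_force: [-0.2, -0.7, -4.8]
finger_gap: 0.0411
t 6.17 pos [0.4686 0.1596 0.0369] rot [ 3.124 -0.007  1.395] F [-0.2 -0.7 -4.8] gap 0.0411
roll 0.0003 shift tool (after roll) [-0.0005  0.0005  0.0019] (now) [-0.0005  0.0005  0.0019]
```

```bash
python3 -m creep '[{"fingers":0.036,"tx":0,"ty":0,"tz":0.002,"roll":0},{"fingers":0.036,"tx":0,"ty":0,"tz":0,"roll":0}]'; python3 -m creep '[{"fingers":0.06,"tx":0,"ty":0,"tz":0,"roll":0},{"fingers":0.06,"tx":0,"ty":0,"tz":0,"roll":0},{"fingers":0.06,"tx":0,"ty":0,"tz":0,"roll":0},{"fingers":0.06,"tx":0,"ty":0,"tz":0,"roll":0}]'
```

```text
t: 6.33
position: [0.4691, 0.1596, 0.0352]
tcp_rot: [3.123, -0.008, 1.395]
ft_force: [-0.6, -0.2, -2.6]
finger_gap: 0.0413
t: 6.67
position: [0.4729, 0.1602, 0.0393]
tcp_rot: [3.115, -0.011, 1.395]
ft_force: [0.5, -0.3, 0.6]
finger_gap: 0.0599
```

```bash
python3 -m creep '[{"fingers":0.06,"tx":0,"ty":0,"tz":-0.03,"roll":0},{"fingers":0.06,"tx":0,"ty":0,"tz":-0.03,"roll":0},{"fingers":0.0,"tx":0,"ty":0,"tz":-0.03,"roll":0},{"fingers":0.0,"tx":0,"ty":-0.03,"tz":0,"roll":0},{"fingers":0.0,"tx":0,"ty":-0.03,"tz":0,"roll":0},{"fingers":0,"tx":0,"ty":-0.012,"tz":0,"roll":0},{"fingers":0,"tx":0,"ty":0,"tz":0,"roll":0},{"fingers":0,"tx":0,"ty":0,"tz":0,"roll":0},{"fingers":0,"tx":0,"ty":0,"tz":0,"roll":0}]'; python3 -c "
from h import *
th=-.176;u=np.array([np.cos(th),np.sin(th)]);p=np.array([.4690,.1595])-u*.062
go(p[0],p[1],.036,1.395)
s=state();im=grab_frame('wrist');cv2.imwrite('pics/w4.png',im[:,:,::-1]);np.save('s4.npy',s,allow_pickle=True)
im=grab_frame('top');cv2.imwrite('pics/top4.png',im[:,:,::-1])
"
```

```text
t: 7.42
position: [0.4023, 0.1733, 0.1389]
tcp_rot: [3.103, -0.016, 1.394]
ft_force: [0.5, -0.1, 0.0]
finger_gap: -0.0001
t 7.42 pos [0.4023 0.1733 0.1389] rot [ 3.103 -0.016  1.394] F [ 0.5 -0.1  0. ] gap -0.0001
roll -0.0012 shift tool (after roll) [-0.0019  0.0061  0.1029] (now) [-0.0036  0.0021  0.103 ]
```

View pics/w4.png

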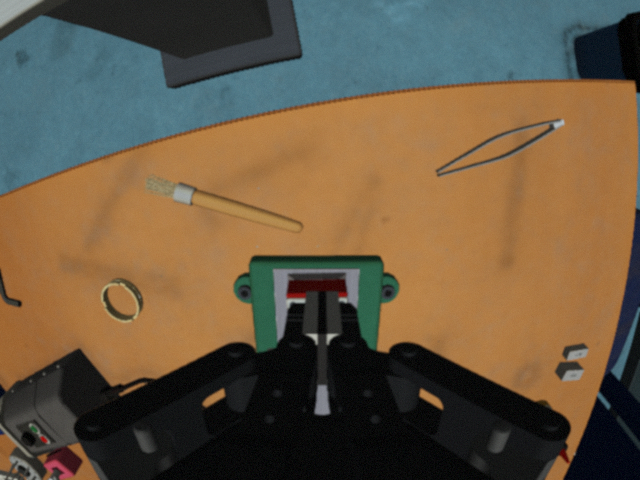

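The nest is centred on the apron: the floor spans columns 274–359 and the plate 287–346, both centred on 316.5. Next I'll lower the closed fingers behind the red plate.

```bash
python3 -m creep '[{"fingers":0,"tx":-0.002,"ty":0,"tz":0.025,"roll":0},{"fingers":0,"tx":0,"ty":0,"tz":0.025,"roll":0},{"fingers":0,"tx":0,"ty":0,"tz":0.025,"roll":0},{"fingers":0,"tx":0,"ty":0,"tz":0,"roll":0}]'; python3 -c "
from h import *
th=-.176;u=np.array([np.cos(th),np.sin(th)]);p=np.array([.4690,.1595])-u*.062
go(p[0],p[1],.036,1.395)
"
```

```text
t: 7.85
position: [0.4102, 0.1716, 0.0636]
tcp_rot: [3.098, -0.018, 1.392]
ft_force: [-1.0, 0.4, -0.8]
finger_gap: 0.0004
t 7.85 pos [0.4102 0.1716 0.0636] rot [ 3.098 -0.018  1.392] F [-1.   0.4 -0.8] gap 0.0004
roll -0.0038 shift tool (after roll) [-0.0016 -0.0019  0.0276] (now) [-0.0021 -0.0031  0.0275]
```

```bash
python3 -m creep '[{"fingers":0,"tx":-0.002,"ty":-0.004,"tz":0.012,"roll":-0.004},{"fingers":0,"tx":0,"ty":0,"tz":0.016,"roll":0},{"fingers":0,"tx":0,"ty":0,"tz":0,"roll":0}]'; python3 -c "
from h import *
th=-.176;u=np.array([np.cos(th),np.sin(th)]);p=np.array([.4690,.1595])-u*.043
go(p[0],p[1],.037,1.395)
"
```

```text
t: 8.1
position: [0.4087, 0.1701, 0.0354]
tcp_rot: [3.1, -0.017, 1.394]
ft_force: [-0.3, 0.3, -0.1]
finger_gap: 0.0001
t 8.1 pos [0.4087 0.1701 0.0354] rot [ 3.1   -0.017  1.394] F [-0.3  0.3 -0.1] gap 0.0001
roll -0.0012 shift tool (after roll) [ 0.0001  0.0182 -0.0016] (now) [ 0.0002  0.0182 -0.0008]
```

```bash
python3 -m creep '[{"fingers":0,"tx":0,"ty":0.005,"tz":-0.001,"roll":0},{"fingers":0,"tx":0,"ty":0.005,"tz":0,"roll":0},{"fingers":0,"tx":0,"ty":0.005,"tz":0,"roll":0},{"fingers":0,"tx":0,"ty":0.004,"tz":0,"roll":0},{"fingers":0,"tx":0,"ty":0.004,"tz":0,"roll":0},{"fingers":0,"tx":0,"ty":0.004,"tz":0,"roll":0},{"fingers":0,"tx":0,"ty":0.004,"tz":0,"roll":0},{"fingers":0,"tx":0,"ty":0.004,"tz":0,"roll":0},{"fingers":0,"tx":0,"ty":0,"tz":0,"roll":0}]'
cat >> h.py <<'E'
TH=-.176;U=np.array([np.cos(TH),np.sin(TH)]);V=np.array([-U[1],U[0]]);O=np.array([.469,.1595])+.084*U
def fx():
    s=state();d=s["position"][:2]-O;print("t",round(s["t"],2),"TCP fixture x,y",(d@U).round(4),(d@V).round(4),"z",s["position"][2].round(4),"Fx,Fy",(s["ft_force"][:2]@U).round(1),(s["ft_force"][:2]@V).round(1),"Fz",s["ft_force"][2].round(1),s["tcp_rot"].round(3))
E
python3 -c "
from h import *
fx();go(0,0,.037,1.395)"
```

```text
t: 8.85
position: [0.4508, 0.1636, 0.0442]
tcp_rot: [3.095, -0.019, 1.393]
ft_force: [0.1, -0.5, 0.4]
finger_gap: -0.0002
t 8.85 TCP fixture x,y -0.1026 0.0009 z 0.0442 Fx,Fy 0.2 -0.5 Fz 0.4 [ 3.095 -0.019  1.393]
t 8.85 pos [0.4508 0.1636 0.0442] rot [ 3.095 -0.019  1.393] F [ 0.1 -0.5  0.4] gap -0.0002
roll -0.0022 shift tool (after roll) [-0.24   -0.4152  0.0072] (now) [-0.2408 -0.4145 -0.0165]
```

```bash
python3 -m creep '[{"fingers":0,"tx":0,"ty":0,"tz":0.008,"roll":0},{"fingers":0,"tx":0,"ty":0.003,"tz":0.001,"roll":0},{"fingers":0,"tx":0,"ty":0.003,"tz":0.001,"roll":0},{"fingers":0,"tx":0,"ty":0.003,"tz":0.001,"roll":0},{"fingers":0,"tx":0,"ty":0.003,"tz":0.001,"roll":0},{"fingers":0,"tx":0,"ty":0.003,"tz":0.001,"roll":0}]'
python3 -c "
from h import *
fx()"
```

```text
t: 9.35
position: [0.4667, 0.1613, 0.0308]
tcp_rot: [3.097, -0.019, 1.394]
ft_force: [-1.8, 0.5, 0.8]
finger_gap: -0.0
t 9.35 TCP fixture x,y -0.0865 0.0013 z 0.0308 Fx,Fy -1.9 0.2 Fz 0.8 [ 3.097 -0.019  1.394]
```

```bash
python3 -m creep '[{"fingers":0,"tx":0,"ty":0,"tz":-0.007,"roll":0},{"fingers":0,"tx":0,"ty":0.003,"tz":0.0004,"roll":0},{"fingers":0,"tx":0,"ty":0.003,"tz":0.0004,"roll":0},{"fingers":0,"tx":0,"ty":0.003,"tz":0.0004,"roll":0},{"fingers":0,"tx":0,"ty":0.003,"tz":0.0004,"roll":0},{"fingers":0,"tx":0,"ty":0.002,"tz":0.0004,"roll":0}]'
python3 -c "
from h import *
fx()"
```

```text
t: 9.85
position: [0.4823, 0.1584, 0.0374]
tcp_rot: [3.096, -0.019, 1.394]
ft_force: [-2.2, 1.1, 1.4]
finger_gap: 0.0002
t 9.85 TCP fixture x,y -0.0707 0.0013 z 0.0374 Fx,Fy -2.4 0.7 Fz 1.4 [ 3.096 -0.019  1.394]
```

```bash
python3 -m creep '[{"fingers":0,"tx":0,"ty":0.0015,"tz":0.0003,"roll":0},{"fingers":0,"tx":0,"ty":0.0015,"tz":0.0003,"roll":0},{"fingers":0,"tx":0,"ty":0.0015,"tz":0.0003,"roll":0},{"fingers":0,"tx":0,"ty":0.0015,"tz":0.0003,"roll":0}]'
python3 -c "
from h import *
fx()"; python3 -m creep '[{"fingers":0,"tx":0,"ty":0.001,"tz":0.0003,"roll":0},{"fingers":0,"tx":0,"ty":0.001,"tz":0.0003,"roll":0},{"fingers":0,"tx":0,"ty":0.001,"tz":0.0003,"roll":0}]'
python3 -c "
from h import *
fx()"
```

```text
t: 10.18
position: [0.4891, 0.1573, 0.0365]
tcp_rot: [3.096, -0.019, 1.394]
ft_force: [-1.0, 0.1, 1.5]
finger_gap: 0.0004
t 10.18 TCP fixture x,y -0.0638 0.0014 z 0.0365 Fx,Fy -1.0 -0.1 Fz 1.5 [ 3.096 -0.019  1.394]
t: 10.43
position: [0.4924, 0.1567, 0.0356]
tcp_rot: [3.097, -0.019, 1.394]
ft_force: [-1.5, -0.1, 1.4]
finger_gap: 0.0001
t 10.43 TCP fixture x,y -0.0605 0.0014 z 0.0356 Fx,Fy -1.5 -0.4 Fz 1.4 [ 3.097 -0.019  1.394]
```

```bash
cat > gate.py <<'E'
import sys
from h import *
fx();s=state();sys.exit(float(-(s["ft_force"][:2]@U))>float(sys.argv[1]))
E
python3 -m creep '[{"fingers":0,"tx":0,"ty":0.001,"tz":0.0001,"roll":0},{"fingers":0,"tx":0,"ty":0.001,"tz":0.0001,"roll":0}]' >/dev/null; python3 gate.py 4 && python3 -m creep '[{"fingers":0,"tx":0,"ty":0.001,"tz":0.0001,"roll":0},{"fingers":0,"tx":0,"ty":0.001,"tz":0.0001,"roll":0}]'>/dev/null;  python3 gate.py 4 && python3 -m creep '[{"fingers":0,"tx":0,"ty":0.001,"tz":0.0001,"roll":0},{"fingers":0,"tx":0,"ty":0.001,"tz":0.0001,"roll":0}]'>/dev/null;  python3 gate.py 4 && python3 -m creep '[{"fingers":0,"tx":0,"ty":0.001,"tz":0.0001,"roll":0},{"fingers":0,"tx":0,"ty":0.001,"tz":0.0001,"roll":0}]'>/dev/null;  python3 gate.py 4 && python3 -m creep '[{"fingers":0,"tx":0,"ty":0.001,"tz":0.0001,"roll":0},{"fingers":0,"tx":0,"ty":0.001,"tz":0.0001,"roll":0}]'>/dev/null;  python3 gate.py 4
```

```text
t 10.6 TCP fixture x,y -0.0584 0.0014 z 0.0354 Fx,Fy -1.3 -1.0 Fz 1.1 [ 3.097 -0.019  1.394]
t 10.77 TCP fixture x,y -0.0562 0.0014 z 0.0352 Fx,Fy -1.9 0.1 Fz 1.1 [ 3.097 -0.019  1.394]
t 10.93 TCP fixture x,y -0.054 0.0014 z 0.0352 Fx,Fy -1.6 0.3 Fz 1.5 [ 3.097 -0.019  1.394]
t 11.1 TCP fixture x,y -0.0518 0.0014 z 0.0351 Fx,Fy -2.2 0.1 Fz 1.4 [ 3.097 -0.019  1.394]
t 11.27 TCP fixture x,y -0.0496 0.0014 z 0.035 Fx,Fy -1.8 -1.1 Fz 1.5 [ 3.097 -0.019  1.394]
```

Still sliding freely, so I'll repeat the gated steps.

```bash
python3 -m creep '[{"fingers":0,"tx":0,"ty":0.001,"tz":0,"roll":0},{"fingers":0,"tx":0,"ty":0.001,"tz":0,"roll":0}]' >/dev/null; python3 gate.py 4 && python3 -m creep '[{"fingers":0,"tx":0,"ty":0.001,"tz":0,"roll":0},{"fingers":0,"tx":0,"ty":0.001,"tz":0,"roll":0}]'>/dev/null;  python3 gate.py 4 && python3 -m creep '[{"fingers":0,"tx":0,"ty":0.001,"tz":0,"roll":0},{"fingers":0,"tx":0,"ty":0.001,"tz":0,"roll":0}]'>/dev/null;  python3 gate.py 4 && python3 -m creep '[{"fingers":0,"tx":0,"ty":0.001,"tz":0,"roll":0},{"fingers":0,"tx":0,"ty":0.001,"tz":0,"roll":0}]'>/dev/null;  python3 gate.py 4 && python3 -m creep '[{"fingers":0,"tx":0,"ty":0.001,"tz":0,"roll":0},{"fingers":0,"tx":0,"ty":0.001,"tz":0,"roll":0}]'>/dev/null;  python3 gate.py 4 && python3 -m creep '[{"fingers":0,"tx":0,"ty":0.001,"tz":0,"roll":0},{"fingers":0,"tx":0,"ty":0.001,"tz":0,"roll":0}]'>/dev/null;  python3 gate.py 4
```

```text
t 11.43 TCP fixture x,y -0.0477 0.0012 z 0.0349 Fx,Fy -2.4 -0.6 Fz 1.9 [ 3.098 -0.019  1.394]
t 11.6 TCP fixture x,y -0.0457 0.001 z 0.0349 Fx,Fy -2.3 -0.2 Fz 1.7 [ 3.098 -0.018  1.394]
t 11.77 TCP fixture x,y -0.0437 0.0009 z 0.0349 Fx,Fy -2.4 -0.9 Fz 2.2 [ 3.099 -0.018  1.394]
t 11.93 TCP fixture x,y -0.0417 0.0007 z 0.0349 Fx,Fy -2.9 -0.9 Fz 3.0 [ 3.1   -0.017  1.394]
t 12.1 TCP fixture x,y -0.0396 0.0005 z 0.0349 Fx,Fy -3.1 -1.0 Fz 1.8 [ 3.1   -0.017  1.394]
t 12.27 TCP fixture x,y -0.0376 0.0004 z 0.0348 Fx,Fy -3.3 -0.1 Fz 1.7 [ 3.101 -0.017  1.394]
```

```bash
python3 -m creep '[{"fingers":0,"tx":0,"ty":0.001,"tz":0,"roll":0},{"fingers":0,"tx":0,"ty":0.001,"tz":0,"roll":0}]' >/dev/null; python3 gate.py 5 && python3 -m creep '[{"fingers":0,"tx":0,"ty":0.001,"tz":0,"roll":0},{"fingers":0,"tx":0,"ty":0.001,"tz":0,"roll":0}]'>/dev/null;  python3 gate.py 5 && python3 -m creep '[{"fingers":0,"tx":0,"ty":0.001,"tz":0,"roll":0},{"fingers":0,"tx":0,"ty":0.001,"tz":0,"roll":0}]'>/dev/null;  python3 gate.py 5 && python3 -m creep '[{"fingers":0,"tx":0,"ty":0.001,"tz":0,"roll":0},{"fingers":0,"tx":0,"ty":0.001,"tz":0,"roll":0}]'>/dev/null;  python3 gate.py 5 && python3 -m creep '[{"fingers":0,"tx":0,"ty":0.001,"tz":0,"roll":0},{"fingers":0,"tx":0,"ty":0.001,"tz":0,"roll":0}]'>/dev/null;  python3 gate.py 5 && python3 -m creep '[{"fingers":0,"tx":0,"ty":0.001,"tz":0,"roll":0},{"fingers":0,"tx":0,"ty":0.001,"tz":0,"roll":0}]'>/dev/null;  python3 gate.py 5
```

```text
t 12.43 TCP fixture x,y -0.0356 0.0003 z 0.0348 Fx,Fy -2.9 -0.7 Fz 2.5 [ 3.101 -0.016  1.394]
t 12.6 TCP fixture x,y -0.0335 0.0001 z 0.0348 Fx,Fy -3.1 -1.5 Fz 3.0 [ 3.101 -0.016  1.394]
t 12.77 TCP fixture x,y -0.0325 0.0001 z 0.0347 Fx,Fy -8.2 -1.3 Fz 6.1 [ 3.105 -0.016  1.394]
t 12.77 TCP fixture x,y -0.0325 0.0001 z 0.0347 Fx,Fy -8.2 -1.3 Fz 6.1 [ 3.105 -0.016  1.394]
t 12.77 TCP fixture x,y -0.0325 0.0001 z 0.0347 Fx,Fy -8.2 -1.3 Fz 6.1 [ 3.105 -0.016  1.394]
t 12.77 TCP fixture x,y -0.0325 0.0001 z 0.0347 Fx,Fy -8.2 -1.3 Fz 6.1 [ 3.105 -0.016  1.394]
```

```bash
python3 -m creep '[{"fingers":0,"tx":0,"ty":0.0005,"tz":0,"roll":0}]' >/dev/null; python3 gate.py 12 && python3 -m creep '[{"fingers":0,"tx":0,"ty":0.0005,"tz":0,"roll":0}]'>/dev/null;  python3 gate.py 12 && python3 -m creep '[{"fingers":0,"tx":0,"ty":0.0005,"tz":0,"roll":0}]'>/dev/null;  python3 gate.py 12
```

```text
t 12.85 TCP fixture x,y -0.0326 0.0001 z 0.0347 Fx,Fy -5.1 -1.3 Fz 3.7 [ 3.107 -0.016  1.394]
t 12.93 TCP fixture x,y -0.0326 0.0001 z 0.0347 Fx,Fy -5.2 -1.6 Fz 3.8 [ 3.108 -0.016  1.393]
t 13.02 TCP fixture x,y -0.0326 0.0001 z 0.0346 Fx,Fy -6.0 -1.5 Fz 3.7 [ 3.11  -0.015  1.394]
```

```bash
python3 -m creep '[{"fingers":0,"tx":0,"ty":0.0011,"tz":0,"roll":0}]' >/dev/null; python3 gate.py 12 && python3 -m creep '[{"fingers":0,"tx":0,"ty":0.0014,"tz":0,"roll":0}]'>/dev/null;  python3 gate.py 13 && python3 -m creep '[{"fingers":0,"tx":0,"ty":0.0014,"tz":0,"roll":0}]'>/dev/null;  python3 gate.py 13
```

```text
t 13.1 TCP fixture x,y -0.0325 0.0002 z 0.0346 Fx,Fy -8.4 -0.8 Fz 7.6 [ 3.113 -0.015  1.394]
t 13.18 TCP fixture x,y -0.0325 0.0002 z 0.0345 Fx,Fy -9.0 -1.6 Fz 6.8 [ 3.117 -0.015  1.393]
t 13.27 TCP fixture x,y -0.0325 0.0002 z 0.0345 Fx,Fy -8.6 -1.5 Fz 6.1 [ 3.121 -0.014  1.393]
```

```bash
python3 -m creep '[{"fingers":0,"tx":0,"ty":0.0019,"tz":0,"roll":0}]' >/dev/null; python3 gate.py 13 && python3 -m creep '[{"fingers":0,"tx":0,"ty":0.0023,"tz":0,"roll":0}]'>/dev/null;  python3 gate.py 13 && python3 -m creep '[{"fingers":0,"tx":0,"ty":0.0025,"tz":0,"roll":0}]'>/dev/null;  python3 gate.py 13
```

```text
t 13.35 TCP fixture x,y -0.0324 0.0003 z 0.0343 Fx,Fy -10.7 -1.5 Fz 8.3 [ 3.126 -0.014  1.393]
t 13.43 TCP fixture x,y -0.0323 0.0004 z 0.0342 Fx,Fy -11.4 -1.4 Fz 9.4 [ 3.132 -0.014  1.393]
t 13.52 TCP fixture x,y -0.0323 0.0004 z 0.034 Fx,Fy -12.9 -0.8 Fz 10.6 [ 3.139 -0.013  1.393]
```

```bash
python3 -m creep '[{"fingers":0,"tx":0,"ty":0.0025,"tz":-0.0008,"roll":0}]' >/dev/null; python3 gate.py 14.5 && python3 -m creep '[{"fingers":0,"tx":0,"ty":0.0029,"tz":-0.0008,"roll":0}]'>/dev/null;  python3 gate.py 14.5 && python3 -m creep '[{"fingers":0,"tx":0,"ty":0.003,"tz":-0.0008,"roll":0}]'>/dev/null;  python3 gate.py 14.5
```

```text
t 13.6 TCP fixture x,y -0.0324 0.0004 z 0.0341 Fx,Fy -9.7 -0.8 Fz 3.6 [-3.137 -0.012  1.393]
t 13.68 TCP fixture x,y -0.0324 0.0004 z 0.0341 Fx,Fy -13.4 -0.3 Fz 8.2 [-3.129 -0.012  1.394]
t 13.77 TCP fixture x,y -0.0326 0.0004 z 0.0342 Fx,Fy -14.0 -1.5 Fz 8.8 [-3.121 -0.011  1.394]
```

```bash
python3 -m creep '[{"fingers":0,"tx":0,"ty":0.0034,"tz":-0.0008,"roll":0}]' >/dev/null; python3 gate.py 14.8 && python3 -m creep '[{"fingers":0,"tx":0,"ty":0.0036,"tz":-0.0008,"roll":0}]'>/dev/null;  python3 gate.py 14.8; python3 -m creep '[{"fingers":0,"tx":0,"ty":-0.004,"tz":0,"roll":0},{"fingers":0,"tx":0,"ty":-0.008,"tz":0,"roll":0},{"fingers":0,"tx":0,"ty":-0.016,"tz":0,"roll":0},{"fingers":0,"tx":0,"ty":0,"tz":0,"roll":0}]'; python3 gate.py 3
```

```text
t 13.85 TCP fixture x,y -0.0325 0.0004 z 0.0343 Fx,Fy -14.1 -1.1 Fz 10.0 [-3.112 -0.01   1.394]
t 13.93 TCP fixture x,y -0.0326 0.0003 z 0.0343 Fx,Fy -14.7 -1.1 Fz 11.1 [-3.102 -0.009  1.394]
t: 14.27
position: [0.4932, 0.1565, 0.0356]
tcp_rot: [-3.108, -0.012, 1.394]
ft_force: [-0.2, -0.9, -0.6]
finger_gap: -0.0001
t 14.27 TCP fixture x,y -0.0596 0.0013 z 0.0356 Fx,Fy -0.0 -0.9 Fz -0.6 [-3.108 -0.012  1.394]
```

```bash
python3 -m creep '[{"fingers":0,"tx":0,"ty":0.005,"tz":0,"roll":0},{"fingers":0,"tx":0,"ty":0.005,"tz":0,"roll":0},{"fingers":0,"tx":0,"ty":0.005,"tz":0,"roll":0},{"fingers":0,"tx":0,"ty":0.004,"tz":0,"roll":0},{"fingers":0,"tx":0,"ty":0.001,"tz":0,"roll":0},{"fingers":0,"tx":0,"ty":0,"tz":0,"roll":0}]'>/dev/null; python3 gate.py 3
```

```text
t 14.77 TCP fixture x,y -0.0334 0.0019 z 0.0362 Fx,Fy -0.9 0.1 Fz 0.7 [-3.116 -0.014  1.393]
```

```bash
python3 -m creep '[{"fingers":0,"tx":0,"ty":0.001,"tz":0,"roll":0}]'>/dev/null; python3 gate.py 5 && python3 -m creep '[{"fingers":0,"tx":0,"ty":0.002,"tz":-0.0008,"roll":0}]'>/dev/null; python3 gate.py 12 && python3 -m creep '[{"fingers":0,"tx":0,"ty":0.003,"tz":-0.0014,"roll":0}]'>/dev/null; python3 gate.py 14
```

```text
t 14.85 TCP fixture x,y -0.0324 0.0018 z 0.0362 Fx,Fy -5.9 0.8 Fz 4.9 [-3.115 -0.014  1.393]
t 14.85 TCP fixture x,y -0.0324 0.0018 z 0.0362 Fx,Fy -5.9 0.8 Fz 4.9 [-3.115 -0.014  1.393]
t 14.93 TCP fixture x,y -0.0325 0.0018 z 0.0363 Fx,Fy -12.6 1.7 Fz 2.7 [-3.106 -0.013  1.393]
```

```bash
python3 -m creep '[{"fingers":0,"tx":0,"ty":0.0036,"tz":-0.0016,"roll":0}]'>/dev/null; python3 gate.py 15 && python3 -m creep '[{"fingers":0,"tx":0,"ty":0.004,"tz":-0.0016,"roll":0}]'>/dev/null; python3 gate.py 15 && python3 -m creep '[{"fingers":0,"tx":0,"ty":0.0042,"tz":-0.0016,"roll":0}]'>/dev/null; python3 gate.py 15
```

```text
t 15.02 TCP fixture x,y -0.0326 0.0018 z 0.0364 Fx,Fy -11.2 0.9 Fz 3.7 [-3.096 -0.013  1.392]
t 15.1 TCP fixture x,y -0.0328 0.0018 z 0.0365 Fx,Fy -12.6 0.9 Fz 6.5 [-3.085 -0.012  1.392]
t 15.18 TCP fixture x,y -0.033 0.0018 z 0.0366 Fx,Fy -13.0 0.5 Fz 7.0 [-3.073 -0.011  1.393]
```

```bash
python3 -m creep '[{"fingers":0,"tx":0,"ty":-0.01,"tz":0,"roll":0},{"fingers":0,"tx":0,"ty":-0.02,"tz":0,"roll":0},{"fingers":0,"tx":0,"ty":-0.01,"tz":-0.02,"roll":0},{"fingers":0.06,"tx":0,"ty":-0.01,"tz":-0.03,"roll":0},{"fingers":0.06,"tx":0,"ty":-0.02,"tz":-0.035,"roll":0},{"fingers":0.06,"tx":0,"ty":0,"tz":-0.035,"roll":0},{"fingers":0.06,"tx":0,"ty":0,"tz":0,"roll":0}]'
python3 - <<'E'
from h import *
go(.443,-.019,.08,1.395)
s=state();im=grab_frame('wrist');cv2.imwrite('pics/w5.png',im[:,:,::-1]);np.save('s5.npy',s,allow_pickle=True)
E
```

```text
t: 15.77
position: [0.4511, 0.162, 0.1609]
tcp_rot: [-3.063, -0.007, 1.393]
ft_force: [1.3, -0.1, 1.2]
finger_gap: 0.0482
t 15.77 pos [0.4511 0.162  0.1609] rot [-3.063 -0.007  1.393] F [ 1.3 -0.1  1.2] gap 0.0482
roll -0.0018 shift tool (after roll) [-0.1796  0.0237  0.0809] (now) [-0.1802  0.0302  0.0774]
```

View pics/w5.png

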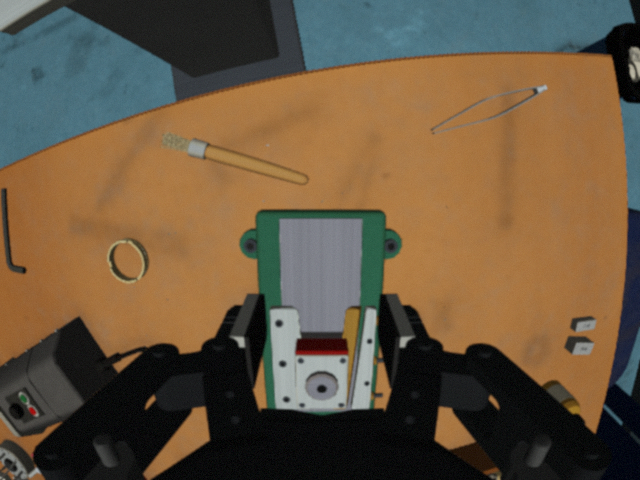

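The wrist picture shows the nest standing between the rails, with the spigot at (322,385) and the ring centred on about (127.5,261).

Run:
```python
from h import *
s=np.load('s5.npy',allow_pickle=True).item()
p=ray2z("wrist",(322,385.5),.063,s);r=ray2z("wrist",(127.5,261),.005,s);print("spigot",p,"fix",(p[:2]-O)@U,(p[:2]-O)@V,"ring",r)
go(r[0],r[1],.1,1.395)
```

```text
spigot [0.55949764 0.14463019 0.063     ] fix 0.007703219053414165 0.001205384183516899 ring [ 0.44370643 -0.01907129  0.005     ]
t 15.82 pos [0.4494 0.1618 0.1578] rot [-3.059 -0.006  1.393] F [-0.2  0.6 -0.2] gap 0.0553
roll -0.0019 shift tool (after roll) [-0.1791  0.026   0.0578] (now) [-0.1794  0.031   0.0543]
```

```bash
python3 -m creep '[{"fingers":0.062,"tx":-0.026,"ty":0.004,"tz":0,"roll":0},{"fingers":0.062,"tx":-0.026,"ty":0.004,"tz":0,"roll":0},{"fingers":0.062,"tx":-0.026,"ty":0.004,"tz":0,"roll":0},{"fingers":0.062,"tx":-0.026,"ty":0.004,"tz":0,"roll":0},{"fingers":0.062,"tx":-0.026,"ty":0.004,"tz":0.01,"roll":0},{"fingers":0.062,"tx":-0.026,"ty":0.004,"tz":0.01,"roll":0},{"fingers":0.062,"tx":-0.018,"ty":0,"tz":0.01,"roll":0},{"fingers":0.062,"tx":0,"ty":0,"tz":0,"roll":0},{"fingers":0.062,"tx":0,"ty":0,"tz":0,"roll":0}]'
python3 - <<'E'
from h import *
go(.4437,-.019,.05,1.395)
s=state();im=grab_frame('wrist');np.save('s6.npy',s,allow_pickle=True)
u,v=proj("wrist",np.array([.4437,-.019,.005]),s).astype(int);print(u,v)
x0,y0=max(u-80,0),max(v-70,0);print(x0,y0);cv2.imwrite('pics/w6.png',cv2.resize(im[y0:y0+150,x0:x0+160,::-1],None,fx=4,fy=4,interpolation=cv2.INTER_CUBIC))
E
```

```text
t: 16.57
position: [0.4367, -0.0192, 0.117]
tcp_rot: [-3.058, -0.006, 1.396]
ft_force: [-0.6, 0.4, 0.5]
finger_gap: 0.0622
t 16.57 pos [ 0.4367 -0.0192  0.117 ] rot [-3.058 -0.006  1.396] F [-0.6  0.4  0.5] gap 0.0622
roll 0.0014 shift tool (after roll) [0.0015 0.0069 0.067 ] (now) [0.001  0.0124 0.0662]
321 256
241 186
```

View pics/w6.png

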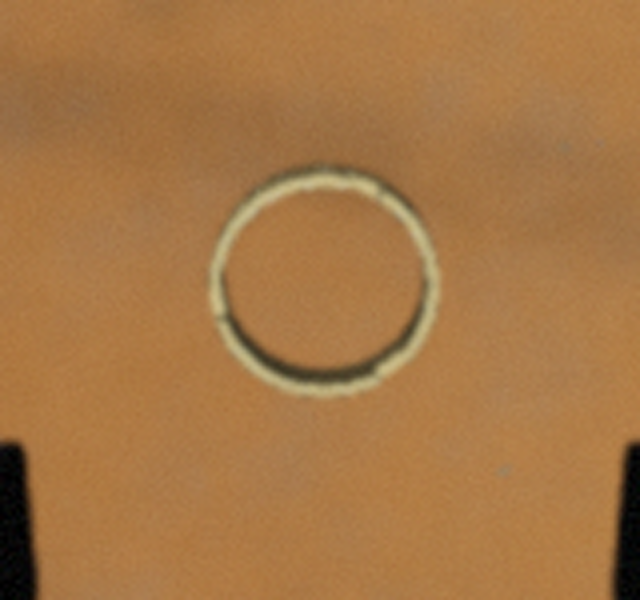

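The crop shows the ring with its top face centred at crop (325,284), which is full-image (322.2,257).

Run:
```python
from h import *
s=np.load('s6.npy',allow_pickle=True).item()
f=lambda u,v:ray2z("wrist",(u/4+241-.4,v/4+186-.4),.01,s)
r=f(325,284);print(r,np.linalg.norm(f(210,284)-f(440,284)),np.linalg.norm(f(325,172)-f(325,397)));go(r[0],r[1],.003,1.396)
```

```text
[ 0.44222183 -0.01833079  0.01      ] 0.041071959698302504 0.04164670323339675
t 16.62 pos [ 0.4363 -0.0189  0.1167] rot [-3.057 -0.006  1.397] F [ 0.3  0.1 -0.7] gap 0.0616
roll 0.0013 shift tool (after roll) [0.0016 0.0057 0.1137] (now) [0.0009 0.0152 0.1128]
```

```bash
python3 -m creep '[{"fingers":0.062,"tx":0.001,"ty":0.004,"tz":0.025,"roll":0},{"fingers":0.062,"tx":0,"ty":0.003,"tz":0.025,"roll":0},{"fingers":0.062,"tx":0,"ty":0.003,"tz":0.025,"roll":0},{"fingers":0.062,"tx":0,"ty":0,"tz":0,"roll":0}]'; python3 -c "
from h import *
go(.4422,-.0183,.003,1.396)"
```

```text
t: 16.95
position: [0.444, -0.0151, 0.0419]
tcp_rot: [-3.066, -0.007, 1.401]
ft_force: [-0.7, -0.7, -1.1]
finger_gap: 0.0624
t 16.95 pos [ 0.444  -0.0151  0.0419] rot [-3.066 -0.007  1.401] F [-0.7 -0.7 -1.1] gap 0.0624
roll 0.0053 shift tool (after roll) [-0.0035 -0.0012  0.0389] (now) [-0.0038  0.0017  0.0388]
```

```bash
python3 -m creep '[{"fingers":0.062,"tx":-0.004,"ty":0,"tz":0.012,"roll":0.005},{"fingers":0.062,"tx":0,"ty":0,"tz":0.013,"roll":0},{"fingers":0.062,"tx":0,"ty":0,"tz":0,"roll":0}]'; python3 -c "
from h import *
go(.4422,-.0183,.003,1.396)"
```

```text
t: 17.2
position: [0.4429, -0.0159, 0.0183]
tcp_rot: [-3.067, -0.007, 1.401]
ft_force: [-0.6, 0.3, 0.3]
finger_gap: 0.0617
t 17.2 pos [ 0.4429 -0.0159  0.0183] rot [-3.067 -0.007  1.401] F [-0.6  0.3  0.3] gap 0.0617
roll 0.0048 shift tool (after roll) [-0.0025 -0.0003  0.0153] (now) [-0.0026  0.0008  0.0153]
```

```bash
python3 -m creep '[{"fingers":0.062,"tx":-0.003,"ty":0.0005,"tz":0.008,"roll":0.005},{"fingers":0.062,"tx":0,"ty":0.0005,"tz":0.007,"roll":0},{"fingers":0.062,"tx":0,"ty":0,"tz":0,"roll":0}]'; python3 -c "
from h import *
go(.4422,-.0183,.003,1.396)"
```

```text
t: 17.45
position: [0.4451, -0.0179, 0.0058]
tcp_rot: [-3.072, -0.007, 1.398]
ft_force: [-0.3, -0.3, 0.1]
finger_gap: 0.0619
t 17.45 pos [ 0.4451 -0.0179  0.0058] rot [-3.072 -0.007  1.398] F [-0.3 -0.3  0.1] gap 0.0619
roll 0.0021 shift tool (after roll) [-0.0009 -0.0027  0.0028] (now) [-0.0009 -0.0025  0.003 ]
```

```bash
python3 -m creep '[{"fingers":0.062,"tx":-0.001,"ty":-0.003,"tz":0.006,"roll":0},{"fingers":0.062,"tx":0,"ty":0,"tz":0,"roll":0}]'; python3 -m creep '[{"fingers":0.036,"tx":0,"ty":0,"tz":0,"roll":0},{"fingers":0.036,"tx":0,"ty":0,"tz":0,"roll":0},{"fingers":0.036,"tx":0,"ty":0,"tz":0,"roll":0},{"fingers":0.036,"tx":0,"ty":0,"tz":0,"roll":0},{"fingers":0.036,"tx":0,"ty":0,"tz":0,"roll":0},{"fingers":0.036,"tx":0,"ty":0,"tz":0,"roll":0}]' 25; python3 -c "
from h import *
go(.4422,-.0183,.003,1.396)"
```

```text
t: 17.62
position: [0.4424, -0.0183, 0.0008]
tcp_rot: [-3.074, -0.007, 1.398]
ft_force: [-0.4, -0.1, 0.1]
finger_gap: 0.0618
t: 18.12
position: [0.4433, -0.0187, 0.0021]
tcp_rot: [-3.076, -0.007, 1.398]
ft_force: [-0.6, 0.6, -0.5]
finger_gap: 0.0395
t 18.12 pos [ 0.4433 -0.0187  0.0021] rot [-3.076 -0.007  1.398] F [-0.6  0.6 -0.5] gap 0.0395
roll 0.002 shift tool (after roll) [ 0.0002 -0.0011 -0.0009] (now) [ 0.0002 -0.0012 -0.0008]
```

```bash
python3 -m creep '[{"fingers":0.036,"tx":0,"ty":0,"tz":-0.02,"roll":0},{"fingers":0.036,"tx":0,"ty":0,"tz":-0.03,"roll":0},{"fingers":0.036,"tx":0,"ty":0,"tz":-0.03,"roll":0},{"fingers":0.036,"tx":0,"ty":0,"tz":-0.03,"roll":0},{"fingers":0.036,"tx":0,"ty":0,"tz":0,"roll":0}]'; python3 -c "
from h import *
go(.5605,.1445,.115,1.396)"
```

```text
t: 18.53
position: [0.4473, -0.0201, 0.113]
tcp_rot: [-3.067, -0.007, 1.397]
ft_force: [1.8, 0.0, 0.4]
finger_gap: 0.0397
t 18.53 pos [ 0.4473 -0.0201  0.113 ] rot [-3.067 -0.007  1.397] F [1.8 0.  0.4] gap 0.0397
roll 0.0017 shift tool (after roll) [ 0.1818  0.0828 -0.002 ] (now) [ 0.1817  0.0828 -0.0068]
```

```bash
python3 -m creep '[{"fingers":0.036,"tx":0.024,"ty":0.011,"tz":-0.001,"roll":0},{"fingers":0.036,"tx":0.024,"ty":0.011,"tz":-0.001,"roll":0},{"fingers":0.036,"tx":0.024,"ty":0.011,"tz":-0.001,"roll":0},{"fingers":0.036,"tx":0.024,"ty":0.011,"tz":-0.001,"roll":0},{"fingers":0.036,"tx":0.024,"ty":0.011,"tz":-0.001,"roll":0},{"fingers":0.036,"tx":0.024,"ty":0.01,"tz":-0.001,"roll":0},{"fingers":0.036,"tx":0.018,"ty":0.008,"tz":-0.001,"roll":0},{"fingers":0.036,"tx":0,"ty":0,"tz":0,"roll":0},{"fingers":0.036,"tx":0,"ty":0,"tz":0,"roll":0}]'; python3 -c "
from h import *
go(.5605,.1445,.115,1.396)"
```

```text
t: 19.28
position: [0.5525, 0.1326, 0.1146]
tcp_rot: [-3.071, -0.006, 1.394]
ft_force: [-0.1, -0.4, -0.6]
finger_gap: 0.0396
t 19.28 pos [0.5525 0.1326 0.1146] rot [-3.071 -0.006  1.394] F [-0.1 -0.4 -0.6] gap 0.0396
roll -0.0015 shift tool (after roll) [ 0.0131  0.0058 -0.0004] (now) [ 0.0131  0.0057 -0.0007]
```

Next I'll move in, descend to about z 0.085 and look at the ring over the spigot.

```bash
python3 -m creep '[{"fingers":0.036,"tx":0.013,"ty":0.006,"tz":0,"roll":0},{"fingers":0.036,"tx":0,"ty":0.001,"tz":0.014,"roll":0},{"fingers":0.036,"tx":0,"ty":0.001,"tz":0.014,"roll":0},{"fingers":0.036,"tx":0,"ty":0,"tz":0,"roll":0}]'
python3 - <<'E'
from h import *
go(.5605,.1445,.059,1.396)
s=state();im=grab_frame('wrist');np.save('s7.npy',s,allow_pickle=True)
u,v=proj("wrist",np.array([.5595,.1445,.063]),s);print(u,v)
x0,y0=int(u)-90,int(v)-80;print(x0,y0);cv2.imwrite('pics/w7.png',cv2.resize(im[y0:y0+140,x0:x0+180,::-1],None,fx=4,fy=4,interpolation=cv2.INTER_CUBIC))
E
```

```text
t: 19.62
position: [0.5589, 0.1423, 0.0824]
tcp_rot: [-3.069, -0.004, 1.394]
ft_force: [-0.9, -0.4, -0.8]
finger_gap: 0.0398
t 19.62 pos [0.5589 0.1423 0.0824] rot [-3.069 -0.004  1.394] F [-0.9 -0.4 -0.8] gap 0.0398
roll -0.0023 shift tool (after roll) [0.0025 0.0012 0.0234] (now) [0.0024 0.0029 0.0233]
324.16251816248854 293.1586717251938
234 213
```

View pics/w7.png

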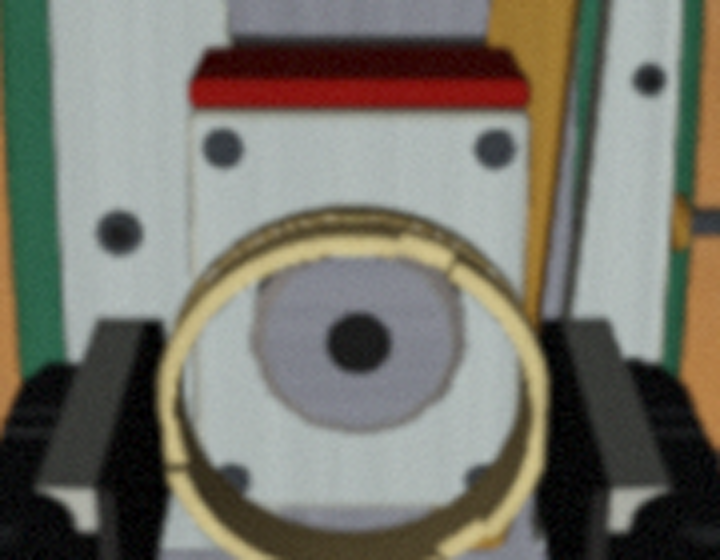

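The crop shows the ring held level above the nest. The spigot centre is at crop (358,342), and the ring top rim spans columns 157–548 with its near edge at row 232.

Run:
```python
from h import *
s=np.load('s7.npy',allow_pickle=True).item()
f=lambda u,v,z:ray2z("wrist",(u/4+234-.4,v/4+213-.4),z,s)
sp=f(358,342,.063);zt=s["position"][2]-.0021+.010
a,b=f(157,395,zt),f(548,395,zt);top=f(352,232,zt)
print("spigot",sp,"ring width",np.linalg.norm(a-b),"mid",(a+b)/2,"rear edge",top,"centre from edge",top[:2]+.0205*U)
# corners of the block, z=.056: rear edge
l,r=f(190,110,.056),f(528,110,.056);m=(l+r)/2;print("block rear",np.linalg.norm(l-r),"centre",m[:2]+.027*U,"yaw",np.arctan2(*(l-r)[:2][::-1])-np.pi/2)
print("TCP->ring",(top[:2]+.0205*U-s["position"][:2]))
```

```text
spigot [0.56195185 0.14354419 0.063     ] ring width 0.040437191897271005 mid [0.55688201 0.14366971 0.09034377] rear edge [0.53928761 0.14675022 0.09034377] centre from edge [0.55947092 0.14316082]
block rear 0.04095310672650546 centre [0.56174551 0.14377154] yaw -3.319330168737218
TCP->ring [0.00060843 0.00087634]
```

```bash
python3 -m creep '[{"fingers":0.036,"tx":0.0008,"ty":0.003,"tz":0,"roll":0},{"fingers":0.036,"tx":0,"ty":0.001,"tz":0.01,"roll":0},{"fingers":0.036,"tx":0,"ty":0,"tz":0,"roll":0},{"fingers":0.036,"tx":0,"ty":0,"tz":0,"roll":0}]'; python3 -c "
from h import *
go(.5622,.1425,.059,1.396)"
```

```text
t: 20.0
position: [0.562, 0.1402, 0.0722]
tcp_rot: [-3.07, -0.003, 1.391]
ft_force: [-0.1, 0.7, -0.4]
finger_gap: 0.0397
t 20.0 pos [0.562  0.1402 0.0722] rot [-3.070e+00 -3.000e-03  1.391e+00] F [-0.1  0.7 -0.4] gap 0.0397
roll -0.0048 shift tool (after roll) [ 0.0024 -0.0002  0.0132] (now) [0.0023 0.0008 0.0132]
```

```bash
python3 -m creep '[{"fingers":0.036,"tx":0.003,"ty":0.0002,"tz":0.003,"roll":-0.004},{"fingers":0.036,"tx":0,"ty":0,"tz":0,"roll":0}]'; python3 -c "
from h import *
go(.5622,.1425,.059,1.396)"
```

```text
t: 20.17
position: [0.5627, 0.143, 0.0692]
tcp_rot: [-3.07, -0.003, 1.395]
ft_force: [0.9, 0.1, -1.2]
finger_gap: 0.0395
t 20.17 pos [0.5627 0.143  0.0692] rot [-3.070e+00 -3.000e-03  1.395e+00] F [ 0.9  0.1 -1.2] gap 0.0395
roll -0.0011 shift tool (after roll) [-0.0005 -0.0004  0.0102] (now) [-0.0006  0.0004  0.0102]
```

Within 0.6 mm, so I'll lower gently onto the spigot.

```bash
python3 -m creep '[{"fingers":0.036,"tx":-0.0003,"ty":0.0002,"tz":0.004,"roll":0},{"fingers":0.036,"tx":0,"ty":0.0002,"tz":0.003,"roll":0}]'; python3 -c "
from h import *
go(.5622,.1425,.059,1.396)"
```

```text
t: 20.33
position: [0.5634, 0.143, 0.0629]
tcp_rot: [-3.072, -0.004, 1.395]
ft_force: [-0.4, -0.1, -0.4]
finger_gap: 0.0396
t 20.33 pos [0.5634 0.143  0.0629] rot [-3.072 -0.004  1.395] F [-0.4 -0.1 -0.4] gap 0.0396
roll -0.0006 shift tool (after roll) [-0.0007 -0.0011  0.0039] (now) [-0.0007 -0.0008  0.004 ]
```

```bash
python3 -m creep '[{"fingers":0.036,"tx":-0.0006,"ty":-0.0012,"tz":0.002,"roll":0},{"fingers":0.036,"tx":0,"ty":0,"tz":0.001,"roll":0}]'; python3 -c "
from h import *
go(.5622,.1425,.059,1.396)"
```

```text
t: 20.5
position: [0.5616, 0.1428, 0.0593]
tcp_rot: [-3.072, -0.004, 1.396]
ft_force: [0.6, -0.4, -0.7]
finger_gap: 0.0394
t 20.5 pos [0.5616 0.1428 0.0593] rot [-3.072 -0.004  1.396] F [ 0.6 -0.4 -0.7] gap 0.0394
roll -0.0003 shift tool (after roll) [-0.0002  0.0006  0.0003] (now) [-0.0002  0.0006  0.0003]
```

```bash
python3 -m creep '[{"fingers":0.036,"tx":0,"ty":0.0004,"tz":0.001,"roll":0},{"fingers":0.046,"tx":0,"ty":0,"tz":0,"roll":0},{"fingers":0.052,"tx":0,"ty":0,"tz":0,"roll":0},{"fingers":0.058,"tx":0,"ty":0,"tz":0,"roll":0},{"fingers":0.062,"tx":0,"ty":0,"tz":0,"roll":0}]'; python3 gate.py 9;  python3 -m creep '[{"fingers":0.062,"tx":0,"ty":0,"tz":-0.02,"roll":0},{"fingers":0.062,"tx":0,"ty":0,"tz":-0.03,"roll":0},{"fingers":0.062,"tx":0,"ty":-0.01,"tz":-0.03,"roll":0},{"fingers":0.062,"tx":0,"ty":-0.02,"tz":-0.01,"roll":0},{"fingers":0.062,"tx":0,"ty":-0.02,"tz":0,"roll":0},{"fingers":0.062,"tx":0,"ty":0,"tz":0,"roll":0},{"fingers":0.062,"tx":0,"ty":0,"tz":0,"roll":0}]'
python3 - <<'E'
from h import *
s=state();im=grab_frame('wrist');np.save('s8.npy',s,allow_pickle=True)
u,v=proj("wrist",np.array([.562,.1435,.06]),s);print(u,v,s["position"])
x0,y0=int(u)-90,int(v)-80;print(x0,y0);cv2.imwrite('pics/w8.png',cv2.resize(im[y0:y0+140,x0:x0+180,::-1],None,fx=4,fy=4,interpolation=cv2.INTER_CUBIC))
E
```

```text
t: 20.92
position: [0.562, 0.1428, 0.0582]
tcp_rot: [-3.072, -0.004, 1.396]
ft_force: [0.4, 0.0, 0.7]
finger_gap: 0.0622
t 20.92 TCP fixture x,y 0.0105 -0.0002 z 0.0582 Fx,Fy 0.4 0.1 Fz 0.7 [-3.072 -0.004  1.396]
t: 21.5
position: [0.5184, 0.15, 0.1567]
tcp_rot: [-3.073, -0.004, 1.395]
ft_force: [0.4, 0.4, 0.2]
finger_gap: 0.0619
321.34652089717093 310.26693630738566 [0.51836966 0.14997795 0.1566775 ]
231 230
```

View pics/w8.png

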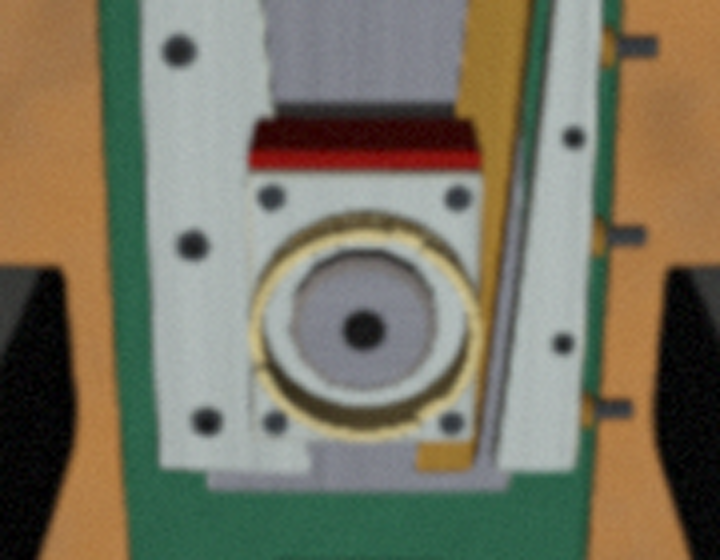

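The final crop shows the ring lying flat around the spigot, rim centre near (366,330) and spigot near (364,328). The nest is square between the rails and the fingers are clear.

```bash
python3 -c "
from h import *
print(state()['t'],state()['ft_force'].round(1));print(finish_job())"
```

```text
21.55 [ 0.7  0.7 -0.4]
the job is handed in; nothing more can be done
None
```

The nest is in the tapered way with the brass ring flat over its spigot, and I handed the job in at 21.6 s. No verdict came back, so whether the nest is still wedged with over 16 N is inferred from my push, not measured.

**Nest:** I set it down on the apron and pushed it in at the red plate with closed fingers. It slid freely at 2–3 N, then stopped dead with its origin about 9–10 mm past way_mid. I pushed to a measured 14.7 N along the way, slightly under the 15 N asked. Some of that went into a downward rub of up to 11 N. A second push at 12–13 N did not move it any further. No reading came near 25 N, but I only read the force at the end of each short move.

**Ring:** It went down with no contact force. The last wrist picture shows it around the spigot and flat, within roughly 1 mm of centre by eye. The nest's yaw agreed with the fixture's to about 0.002 rad, measured just before the ring went on.

**Checks that disagreed:**
- The top and wrist cameras differed by 2–3 mm in y, so I used the wrist view for close work.
- The hand leaned up to 0.08 rad during the pushes and I did not correct it. I picked up and placed the ring at almost the same lean, so it stayed flat.

**Bystanders:** None of my moves went near them, but I did not measure their positions again at the end.

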